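# Seat the mortar bar and give the two-button start

## Robot

A 6-joint arm with a two-finger parallel gripper is mounted at the origin on a cart in front of the work surface, level with it; the furniture and walls round the work are solid. World frame = base frame: x ahead of the robot, y to its left, z up, the work surface at z = 0. Lengths are in m, angles in rad, forces in N, time in s.
With the tool pointing down it reaches from about 0.35 to 0.975 m from the base axis. Payload 17.4 kg.
Tool frame: the origin (TCP) lies midway between the tips of the shut fingers; the grasp point (between the pads) lies 19 mm behind it (robot.grip_depth is the distance from the TCP to the grasp point, in m); z points along the fingers, y is the line along which they close (so a half turn about z gives the same grasp; the last joint's range is limited). The gripper opens to 85 mm and grips with 20 to 120 N. Pads are 22 mm wide; open, the fingers measure 114 mm over their backs; the gripper's body (76 mm by 85 mm) begins 54 mm behind the grasp point. The pads swing forward as they close: fully open they stand 13 mm farther back than shut.
Start: joints at [1.191, 0.116, 1.442, -0, 1.584, -0.038], TCP at [0.226, 0.636, 0.231] pointing down, gripper open.
Joint ranges: [-2.83, 2.83], [-0.83, 2.19], [0.07, 2.5], [-1.14, 4.28], [0.01, 3], [-2.97, 2.97]. Speed limits (rad/s): [1.89, 1.89, 2.22, 3.14, 3.14, 3.14].

## Interface

Orientations are given as a rotation vector (axis times angle).
In Python, from cell import robot gives the robot as it stands. Calls block until the motion is done:
- robot.goto(position, orientation): joint-space move of the TCP to a pose.
- robot.move_straight(position, vel=0.15, ori=None, contact_N=None): straight line of the TCP; ori=None keeps the orientation; vel is the mean speed in m/s. With contact_N (N) it stops when the force on the tool has changed by that much, and returns True; else False.
- robot.move_j(angles): joint-space move.
- robot.release() and robot.grab(): open the fingers fully, or close them until they stop; the grip force is fixed at half the most.
- robot.sleep(seconds).
- robot.solve_ik(position, orientation): joint angles nearest the present ones, or None.
- robot.get_state(): the state.
- robot.camera(name): name is "side" or "top" or "wrist"; returns (picture, depth): 480x640x3 uint8, red, green, blue; 480x640 float32, m along the optical axis (not along the pixel's ray), 0 where there is no reading.
- robot.calibration(name): a dict with "intrinsics" (3x3 intrinsics, pixels), "rvec" (rotation vector, rad) and "tvec" (3), from world to camera coordinates, as OpenCV has them; the wrist camera has in their place "T_tool_cam" (4x4, takes a point from camera to tool coordinates, whose origin is the TCP and whose axes are the flange's). Camera axes: x right, y down, z forward; pixel columns grow to the right and rows downward; lengths in m; the calibration is good to about 2 mm. The wrist camera is an equidistant fisheye: a pixel r from the principal point sees the ray r / f radians off the axis. A picture is of the moment at which its call begins: read the wrist's pose just before it. calibration takes no time and is no camera call.
A pose or a line that the arm cannot do raises robot.MotionError and nothing moves.
- robot.close_job(): hands the job in; it is judged then, once.
Trained networks look in the newest picture that a camera, given by its name, has taken for a name from the list of things; names that differ only in an ending like _2 or _b are one class to them, and where a whole thing is asked for, a point or a joint stands for the part that bears it (a point fixed in the world has none). Each returns a list of dicts, best first, with "score" (0 to 1); they miss things now and then, are a little off and sometimes report something else, mostly with a low value. They report only what shows in the picture. A call takes as long as a camera call.
- robot.boxes_of(thing, camera): "pixel" ([column, row] in pixels, amid what is visible of it).
- robot.regions_of(thing, camera): "pixels" (480x640 bool, what is visible of it) and "pixel" ([column, row] in pixels, amid what is visible of it).
The state is a dict: "time": time; "joint_positions": joint angles; "joint_vel": joint speeds; "effort": joint torques, N m; "ee_pos": TCP position; "tcp_rot": TCP orientation; "ft_force": force on the tool from outside, world axes, zero at the start; "moment": the same for the moment, N m; "grip_width": opening from 0.0 (shut) to 1.0 (fully open); "finger_force": force on a finger pad.
Only numpy, scipy, OpenCV 4.12 (cv2) and the standard library are available. Lean on these libraries where they do the work, as an engineer would, in place of code of your own. Each camera call takes 0.05 s, during which the arm holds its last target. There are 200 camera calls.

## Task

With the fingertips, push the grey mortar bar along its aluminium channel until its end rests against the blue end stop; push only, do not pick it up. Then start the tester: press both green buttons of the grey starter box down together, one fingertip on each, hold both fully down for at least three seconds, then let go of them. Press neither green button before the bar is home, leave the red button alone, and do not knock the weights, cup, bottles or dish standing around.

Things in the scene. Friction and masses are not known exactly. Their poses are not given: they have to be found in the camera images.
- channel: Straight aluminium channel fixed to the worktop. Origin: underside, on its centre line. Its +x axis is the push direction, z up. Floor plate x = -140 to +145 mm, 56 mm wide (ears out to 43 mm either side), floor top at z = 8 mm; side walls 44 mm apart inside, tops at z = 22 mm; the -x end is open.
- stop_face (a point): Centre of the flat face of the blue end stop that closes the channel's +x end: at x = +130 mm, z = 28 mm in the channel's frame. The stop is 56 mm wide, 15 mm thick, its top 50 mm above the worktop.
- bar: Grey mortar bar 160 x 40 x 40 mm, 0.35 to 0.65 kg, loose, lying lengthwise in the channel; its top 26 mm stand above the walls. Origin: centre of its underside; its x axis (length) points like the channel's +x. Starts 50 to 100 mm short of the end stop; against it the origin is at x = +50 mm in the channel's frame, the pushed end at -30 mm. Slides with a few newtons (under 8).
- starter: Grey starter box with white top plate, fixed to the worktop, 110 (x) x 140 (y) mm, plate at z = 42 mm. Origin: centre of its underside. On top: two green buttons side by side, centres at (x, y) = (18, +32) and (18, -32) mm, and one red button at (-30, 0) mm; each on a round housing (44 mm across for the green ones) with its top at z = 54 mm.
- start_left_top (a point): Centre of the top face of the green button at the box's +y side. Cap 28 mm across, flat; its top is 64 mm above the worktop when up, and 58 mm when fully down. The point moves with the cap. The two green buttons are 64 mm apart, centre to centre.
- start_right_top (a point): Centre of the top face of the other green button, at the box's -y side; same size and height.
- start_left (a joint): Travel of the +y green button: 0 up, 0.006 m fully down. Sprung: starts to move at about 1.5 N, fully down at 5 N; comes back up when let go.
- start_right (a joint): Travel of the -y green button; same values.
- stop (a joint): Travel of the red stop button (24 mm across, top 64 mm above the worktop), 0 up, 0.006 m fully down. Must not be pressed.
- big_weight: Brass weight with a knob, 36 mm across, 50 mm high, loose, in front of the starter box. Origin: centre of its underside. Must be left standing where it is.
- small_weight: Brass weight with a knob, 22 mm across, 30 mm high, loose, in front of the starter box. Origin: centre of its underside. Must be left standing where it is.
- cup: Small steel cup, 54 mm across, 42 mm high, loose, behind the starter box. Origin: centre of its underside. Must be left standing where it is.
- blue_bottle: White sample bottle with a blue cap, 50 mm across, 87 mm high, loose, on the robot's side of the channel. Origin: centre of its underside. Must be left standing where it is.
- white_bottle: White sample bottle with a white cap, 53 mm across, 75 mm high, loose, on the robot's side of the channel. Origin: centre of its underside. Must be left standing where it is.
- dish: Small aluminium dish, 65 mm across, 18 mm high, loose, on the far side of the channel. Origin: centre of its underside. Must be left standing where it is.

How it is judged:
On the way, in this order (a step that is already met when the one before it is completed fails the run):
1. the bar lies against the end stop, at rest (x of bar in the frame of channel above 0.047 m and linear speed of bar below 0.01 m/s), for 0.2 s.
2. both green buttons are held down together for three seconds (each at least 4.5 of its 6 mm), with the bar home (x of bar in the frame of channel above 0.047 m and value of joint each of start_left, start_right above 0.0045 m), for 3 s.
At the end, for the whole second after the job is handed in: The bar lies on the channel floor within 3 mm of the end stop, at rest, and both green buttons are up again (within 1 mm), after having been held down together for 3 s (all of step 1 and z of bar in the frame of channel below 0.011 m and value of joint each of start_left, start_right below 0.001 m); the robot touches nothing.
It fails at once if the bar is lifted or tipped (more than 6 mm off the channel floor, or more than 0.12 rad) (z of bar in the frame of channel above 0.014 m or angle between bar's own z axis and vertical above 0.12 rad).
It fails at once if a green button is pressed (3 mm) before the bar is home (not (x of bar in the frame of channel above 0.047 m) and value of joint any of start_left, start_right above 0.003 m).
It fails at once if one green button is down (4.5 mm) while the other is still up (under 1 mm) ((value of joint start_left above 0.0045 m and value of joint start_right below 0.001 m) or (value of joint start_right above 0.0045 m and value of joint start_left below 0.001 m)).
It fails at once if the red stop button is pressed (2 mm) (value of joint stop above 0.002 m).
It fails at once if a weight, the cup, a bottle or the dish is moved by more than 20 mm or tipped over (distance of any of big_weight, small_weight, cup, blue_bottle, white_bottle, dish from where it was at the start of the episode above 0.02 m or angle between any of big_weight, small_weight, cup, blue_bottle, white_bottle, dish's own z axis and vertical above 0.5 rad).
It also fails if it takes over 64 s, if anything falls off the work surface, if the arm or the gripper's body presses on something with over 40 N, if the wrist force passes 120 N, or if a joint passes its speed limit or range.

## Working session

There is one attempt and no reset: what is moved stays moved. The work goes in short steps, each a Python script; the robot and the scene stay as the last script left them, time stands still between calls to the robot, and variables do not carry over. Pictures are saved under pics/ and viewed, at most 10 in all, crops included, and the job is handed in when it is done.

```bash
mkdir -p pics; cat > h.py <<'E'
import numpy as np, cv2
from cell import robot
def world(cam, px, depth):
    c=robot.calibration(cam);K=np.array(c["intrinsics"]);R=cv2.Rodrigues(np.array(c["rvec"],float))[0];t=np.array(c["tvec"],float).ravel()
    px=np.atleast_2d(px).astype(float);d=np.atleast_1d(depth)
    p=np.c_[(px[:,0]-K[0,2])/K[0,0],(px[:,1]-K[1,2])/K[1,1],np.ones(len(px))]*d[:,None]
    return (p-t)@R
def cloud(cam,mask,dep):
    v,u=np.nonzero(mask&(dep>0)); return world(cam,np.c_[u,v],dep[v,u])
E
python3 - <<'E'
from h import *
for cam in("top","side"):
    im,d=robot.camera(cam); cv2.imwrite(f"pics/{cam}0.png",im[...,::-1]); np.savez(f"{cam}0.npz",im=im,d=d)
    for n in ["bar","channel","starter","start_left","stop","big_weight","small_weight","cup","blue_bottle","white_bottle","dish"]:
        r=robot.regions_of(n,cam)
        for q in r[:2]:
            P=cloud(cam,q["pixels"],d)
            if len(P): print(cam,n,round(q["score"],2),np.round(q["pixel"]),"med",np.median(P,0).round(3),"lo",np.percentile(P,3,axis=0).round(3),"hi",np.percentile(P,97,axis=0).round(3))
E
```

```text
top bar 0.92 [462. 252.] med [ 0.472 -0.249  0.047] lo [ 0.451 -0.327  0.018] hi [ 0.494 -0.174  0.051]
top channel 0.82 [415. 256.] med [ 0.472 -0.157  0.01 ] lo [ 0.437 -0.367  0.001] hi [ 0.513 -0.087  0.05 ]
top starter 0.89 [202. 246.] med [0.497 0.317 0.042] lo [0.435 0.247 0.005] hi [0.564 0.39  0.064]
top starter 0.37 [219. 242.] med [0.502 0.285 0.063] lo [0.49  0.273 0.057] hi [0.514 0.297 0.067]
top start_left 0.59 [187. 228.] med [0.531 0.343 0.063] lo [0.52  0.331 0.06 ] hi [0.543 0.354 0.067]
top big_weight 0.7 [200. 287.] med [0.406 0.327 0.03 ] lo [0.391 0.314 0.005] hi [0.421 0.346 0.051]
top big_weight 0.39 [487. 301.] med [ 0.37  -0.289  0.081] lo [ 0.347 -0.316  0.012] hi [ 0.391 -0.277  0.09 ]
top small_weight 0.62 [166. 272.] med [0.438 0.406 0.018] lo [0.43  0.399 0.003] hi [0.449 0.418 0.032]
top cup 0.72 [227. 207.] med [0.594 0.271 0.005] lo [ 0.564  0.243 -0.002] hi [0.612 0.293 0.044]
top blue_bottle 0.88 [486. 301.] med [ 0.37  -0.288  0.082] lo [ 0.348 -0.317  0.011] hi [ 0.391 -0.276  0.09 ]
top white_bottle 0.75 [438. 298.] med [ 0.376 -0.19   0.072] l
[... 472 characters left out ...]
top 0.52 [296. 298.] med [0.475 0.342 0.061] lo [0.466 0.327 0.052] hi [0.487 0.35  0.065]
side big_weight 0.73 [324. 317.] med [0.408 0.342 0.028] lo [0.394 0.326 0.003] hi [0.426 0.352 0.049]
side small_weight 0.44 [250. 286.] med [0.603 0.289 0.024] lo [0.591 0.249 0.004] hi [0.613 0.296 0.042]
side cup 0.64 [252. 283.] med [0.602 0.261 0.028] lo [0.581 0.24  0.004] hi [0.614 0.296 0.042]
side blue_bottle 0.41 [288. 309.] med [0.486 0.348 0.04 ] lo [0.435 0.276 0.003] hi [0.564 0.407 0.063]
side dish 0.74 [314. 187.] med [ 0.568 -0.247  0.007] lo [ 0.54  -0.271 -0.003] hi [ 0.596 -0.204  0.019]
side dish 0.6 [293. 298.] med [0.475 0.343 0.062] lo [0.467 0.332 0.054] hi [0.484 0.35  0.065]
```

View pics/top0.png

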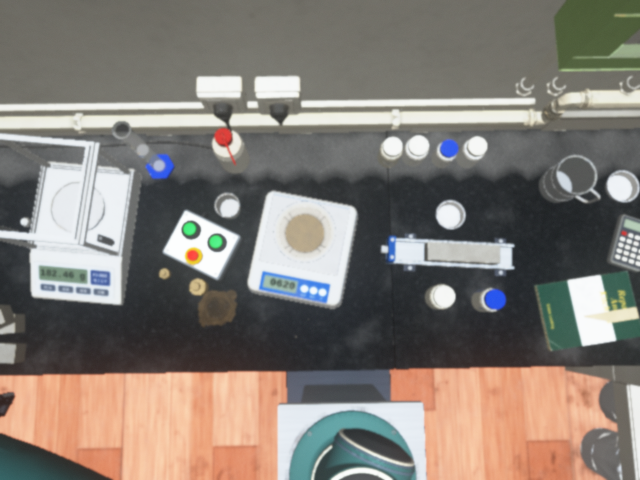

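View pics/side0.png

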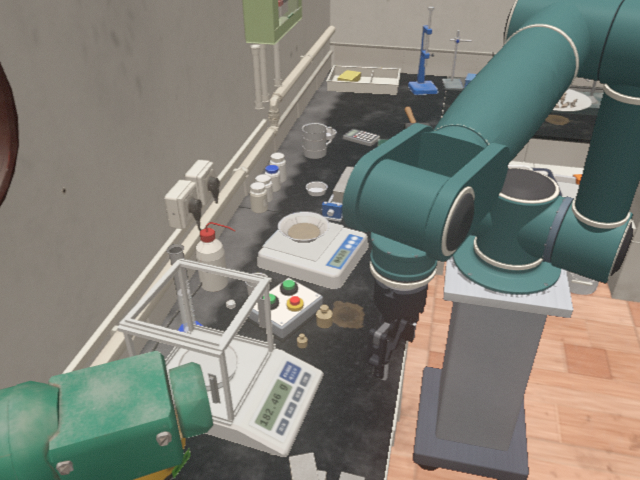

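```bash
cat >> h.py <<'E'
def down(yv):
    y=np.array([yv[0],yv[1],0.]);y/=np.linalg.norm(y);z=np.array([0,0,-1.]);x=np.cross(y,z)
    return cv2.Rodrigues(np.c_[x,y,z])[0].ravel()
E
python3 - <<'E'
from h import *
z=np.load("top0.npz");d=z["d"];v,u=np.mgrid[:480,:640]
P=world("top",np.c_[u.ravel(),v.ravel()],d.ravel()); ok=(d.ravel()>0)
g=lambda x0,x1,y0,y1:(ok&(P[:,0]>x0)&(P[:,0]<x1)&(P[:,1]>y0)&(P[:,1]<y1))
for r in[(.2,.8,.4,.5),(.2,.8,.5,.6),(.2,.8,.6,.75),(.2,.8,-.1,.25),(.25,.45,-.6,-.35)]: 
  q=P[g(*r)]; q=q[q[:,2]>.06]; print(r,len(q),q.min(0).round(2) if len(q) else 0,q.max(0).round(2) if len(q) else 0)
q=P[g(.43,.52,-.13,-.06)]; q=q[(q[:,2]>.044)&(q[:,2]<.06)]; print("stop",len(q),q.min(0),q.max(0)); 
D=np.array([.064,.998]);s=np.array([.466,-.372])
for sg in(1,-1):
  o=down(sg*np.array([.998,-.064])); print(sg,o.round(3),robot.solve_ik([*s,.03],o), robot.solve_ik([.5175,.314,.15],down(sg*np.array([.46,.89]))))
E
```

```text
(0.2, 0.8, 0.4, 0.5) 11595 [0.2  0.4  0.06] [0.78 0.5  0.55]
(0.2, 0.8, 0.5, 0.6) 9804 [0.2  0.5  0.06] [0.78 0.6  0.48]
(0.2, 0.8, 0.6, 0.75) 6675 [0.33 0.6  0.06] [0.78 0.75 0.32]
(0.2, 0.8, -0.1, 0.25) 32319 [ 0.43 -0.1   0.06] [0.78 0.25 0.48]
(0.25, 0.45, -0.6, -0.35) 0 0 0
stop 182 [ 0.45605425 -0.1039554   0.04407287] [ 0.51163053 -0.08683666  0.05603538]
1 [2.291 2.149 0.   ] [-7.16472056e-01  7.49706035e-02  1.82278935e+00 -4.44089210e-16
  1.24383270e+00 -6.52431491e-01] [ 5.03238142e-01 -1.45315489e-03  1.69642171e+00 -4.44089210e-16
  1.44662410e+00 -5.90518519e-01]
-1 [ 2.149 -2.291  0.   ] [-7.16472056e-01  7.49706035e-02  1.82278935e+00 -4.44089210e-16
  1.24383270e+00  2.48916116e+00] [ 5.03238142e-01 -1.45315489e-03  1.69642171e+00 -4.44089210e-16
  1.44662410e+00  2.55107413e+00]
```

```bash
python3 - <<'E'
from h import *
o=down([.998,-.064]); D=np.array([.064,.998])
robot.goto([.16,.47,.35],down([.3,.95])); 
robot.goto([.35,-.25,.32],o); robot.grab()
robot.goto([.466,-.375,.12],o); robot.move_straight([.466,-.375,.03],vel=.12)
s=robot.get_state();print(s["time"],s["ee_pos"],s["ft_force"],s["grip_width"])
p=lambda y:[.466+.064*(y+.375),y,.03]
print(robot.move_straight(p(-.29),vel=.05,contact_N=25)); s=robot.get_state();print(s["time"],s["ee_pos"],s["ft_force"])
print(robot.move_straight(p(-.258),vel=.025,contact_N=14)); s=robot.get_state();print(s["time"],s["ee_pos"],s["ft_force"])
robot.sleep(.4); im,d=robot.camera("top"); cv2.imwrite("pics/top1.png",cv2.resize(im[200:320,360:560,::-1],None,fx=4,fy=4)); s=robot.get_state();print(s["ee_pos"],s["ft_force"])
E
```

```text
7.3917 [ 0.46636956 -0.37528866  0.03091277] [ 0.803433   -0.52589328  0.43206105] 0.0005877179246973435
False
9.2417 [ 0.47142352 -0.29002551  0.02996588] [ 0.10016824  0.21523967 -0.63834191]
True
10.0083 [ 0.47250887 -0.27338854  0.03021233] [-0.04947297 -5.52653402  4.18507647]
[ 0.47227155 -0.27336981  0.02966057] [ 0.5628062  -3.10292305  3.70151542]
```

View pics/top1.png

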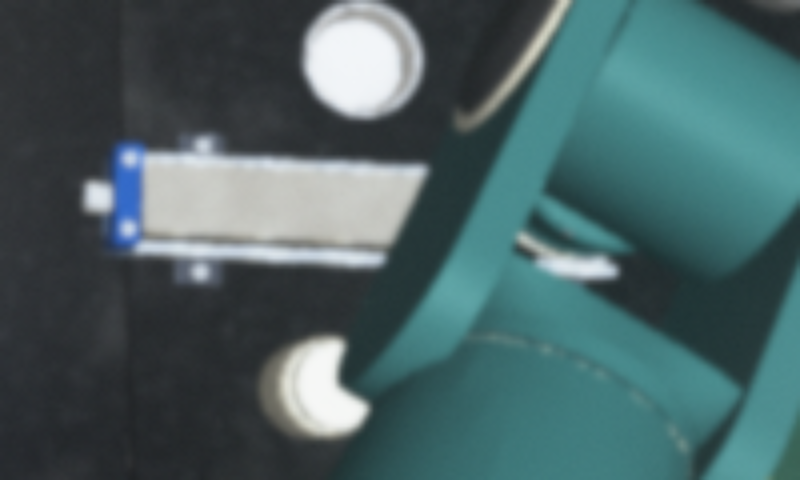

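The bar's left end (crop column ~142) sits flush against the blue stop. I'll give it a confirming nudge, then move to look at the starter from close by.

```bash
python3 - <<'E'
from h import *
o=down([.998,-.064])
print(robot.move_straight([.4732,-.263,.03],vel=.02,contact_N=18)); s=robot.get_state();print(s["time"],s["ee_pos"],s["ft_force"])
robot.move_straight([.470,-.31,.03],vel=.1); robot.move_straight([.470,-.31,.22],vel=.2)
robot.release()
robot.goto([.5175,.314,.20],down([.46,.89])); robot.sleep(.2)
s=robot.get_state();print(s["time"],s["ee_pos"],s["tcp_rot"],s["ft_force"],s["moment"],s["grip_width"])
im,d=robot.camera("wrist"); np.savez("w0.npz",im=im,d=d,p=s["ee_pos"],r=s["tcp_rot"]); cv2.imwrite("pics/w0.png",im[...,::-1])
c=robot.calibration("wrist");print(c)
im,d=robot.camera("side"); cv2.imwrite("pics/s1.png",im[...,::-1])
E
```

```text
True
10.7083 [ 0.47207282 -0.27337253  0.02970435] [-1.09709822 -4.64904156  2.9955523 ]
15.5417 [0.51778109 0.31350628 0.20005326] [7.43653014e-01 3.05222858e+00 1.83836796e-05] [-0.2987134  -0.04253229  0.65575599] [0.01035031 0.00543874 0.00085124] 0.9998740683134898
{'intrinsics': array([[371.64829954,   0.        , 330.37322865],
       [  0.        , 371.64829954, 238.47624594],
       [  0.        ,   0.        ,   1.        ]]), 'T_tool_cam': array([[ 7.66129002e-04, -9.63201927e-01, -2.68777717e-01,
         6.70527847e-02],
       [ 9.99999671e-01,  6.65936375e-04,  4.63943039e-04,
        -3.70528494e-04],
       [-2.67881971e-04, -2.68777984e-01,  9.63202120e-01,
        -1.41423569e-01],
       [ 0.00000000e+00,  0.00000000e+00,  0.00000000e+00,
         1.00000000e+00]])}
```

View pics/w0.png

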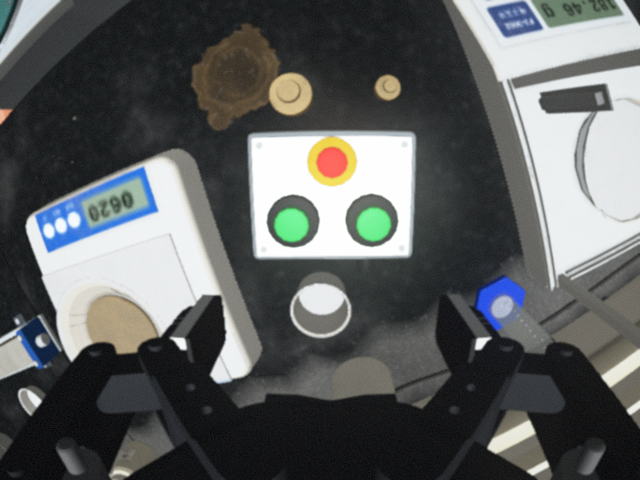

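```bash
cat >> h.py <<'E'
def wrist_plane(px,p,r,z):
    c=robot.calibration("wrist");K=c["intrinsics"];T=c["T_tool_cam"];px=np.atleast_2d(px).astype(float)
    v=(px-[K[0,2],K[1,2]])/K[0,0];th=np.linalg.norm(v,axis=1)
    ray=np.c_[v/th[:,None]*np.sin(th)[:,None],np.cos(th)]
    R=cv2.Rodrigues(np.array(r))[0];o=R@T[:3,3]+p;w=ray@(R@T[:3,:3]).T
    return o+w*((z-o[2])/w[:,2])[:,None]
def greens(im):
    c=cv2.cvtColor(im,cv2.COLOR_RGB2HSV);m=(c[...,0]>50)&(c[...,0]<85)&(c[...,1]>110)&(c[...,2]>150)
    n,l,s,ce=cv2.connectedComponentsWithStats(m.astype(np.uint8))
    return [(ce[i],s[i],l==i) for i in range(1,n) if s[i,4]>300]
def buttons(im,p,r):
    out=[]
    for ce,s,m in greens(im):
        v,u=np.nonzero(m);W=wrist_plane(np.c_[u,v],p,r,.064)
        (c,rad)=cv2.minEnclosingCircle((W[:,:2]*1000).astype(np.float32)); out.append((ce.round(1),W[:,:2].mean(0),np.array(c)/1000,rad))
    return out
E
python3 - <<'E'
from h import *
z=np.load("w0.npz"); B=buttons(z["im"],z["p"],z["r"])
for b in B: print(b)
if len(B)==2:
  a,b=B[0][1],B[1][1]; print("mid",(a+b)/2,"dist",np.linalg.norm(a-b),(b-a)/np.linalg.norm(b-a))
c=robot.calibration("wrist");T=np.linalg.inv(c["T_tool_cam"]);K=c["intrinsics"]
# project expected fingertip corners (open: z=-13mm)
for y in(.0425,.05,.057):
 for x in(-.011,.011):
  q=T[:3,:3]@[x,y,-.013]+T[:3,3];th=np.arccos(q[2]/np.linalg.norm(q));e=q[:2]/np.linalg.norm(q[:2])*th*K[0,0]; print(y,x,(e+[K[0,2],K[1,2]]).round())
im=z["im"][270:400,130:330];cv2.imwrite("pics/w0c.png",cv2.resize(np.hstack([im,z["im"][270:400,330:530]])[...,::-1],None,fx=2,fy=2,interpolation=cv2.INTER_CUBIC))
E
```

```text
(array([373.2, 223.9]), array([0.53175054, 0.34318811]), array([0.53178992, 0.34317264]), 13.625754356384277)
(array([291.1, 224.5]), array([0.50311505, 0.28672705]), array([0.50321384, 0.28660226]), 13.568591117858887)
mid [0.5174328  0.31495758] dist 0.0633075207921177 [-0.45232371 -0.89185384]
0.0425 -0.011 [435. 338.]
0.0425 0.011 [441. 289.]
0.05 -0.011 [452. 337.]
0.05 0.011 [459. 288.]
0.057 -0.011 [467. 336.]
0.057 0.011 [475. 288.]
```

View pics/w0c.png

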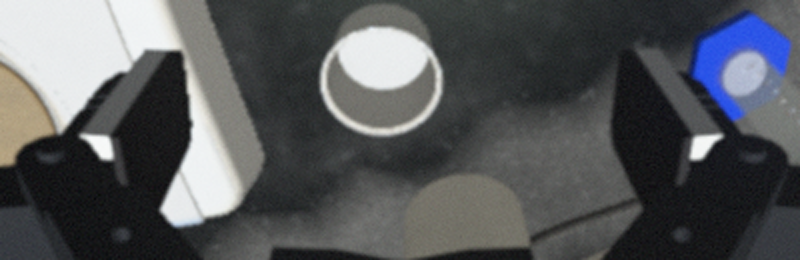

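```bash
python3 - <<'E'
from h import *
z=np.load("top0.npz");d=z["d"];v,u=np.mgrid[:480,:640]
P=world("top",np.c_[u.ravel(),v.ravel()],d.ravel());m=(d.ravel()>0)&(np.hypot(P[:,0]-.5175,P[:,1]-.315)<.09)&(u.ravel()<300)
print("tallest near",P[m][np.argsort(-P[m][:,2])[:3]].round(3))
L=np.array([.4523,.8919])
robot.move_straight([.5174,.3149,.09],vel=.1,ori=down(L)); robot.sleep(.3)
s=robot.get_state();p,r=np.array(s["ee_pos"]),s["tcp_rot"];print(s["time"],p,s["ft_force"],s["moment"])
im,d=robot.camera("wrist");cv2.imwrite("pics/w1.png",im[...,::-1])
B=buttons(im,p,r)
for b in B: print(b)
for b in B: print("along",(b[1]-p[:2])@L,"perp",(b[1]-p[:2])@[-L[1],L[0]])
E
```

```text
tallest near [[0.49  0.285 0.069]
 [0.505 0.279 0.068]
 [0.467 0.337 0.067]]
17.1917 [0.51746849 0.31494832 0.09026384] [ 0.21986608  0.82758276 -0.72167993] [-0.00467552  0.00717723  0.03037342]
(array([395. , 276.9]), array([0.53110258, 0.34325815]), array([0.53133331, 0.34320261]), 12.949894905090332)
(array([266.7, 277.2]), array([0.50278633, 0.28708439]), array([0.50289352, 0.28687244]), 12.85090446472168)
along 0.031416237894845225 perp 0.0006442917569160193
along -0.03149257576263114 perp 0.0004921742989306755
```

View pics/w1.png

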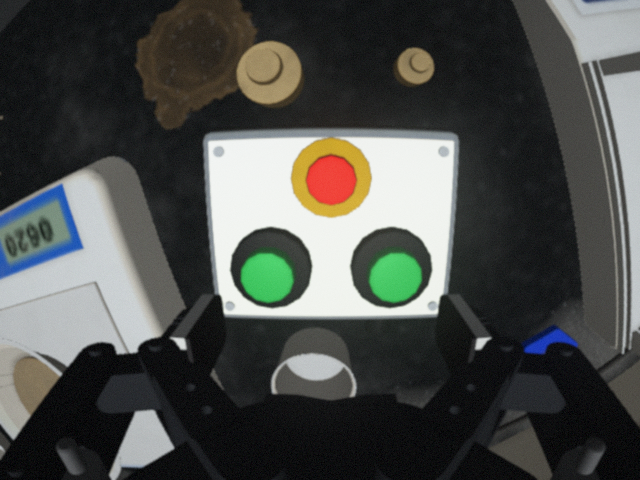

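The fingers (inner edges at columns 221 and 440) are centred on the green caps (centroids at columns 267 and 395). The overlap is narrow but symmetric, so I'll descend in steps and check force and moment.

```bash
python3 - <<'E'
from h import *
L=np.array([.4523,.8919]);x,y=.5171,.3151
robot.move_straight([x,y,.056],vel=.05); robot.sleep(.3)
def rd(n=6):
    F=[];M=[]
    for _ in range(n): s=robot.get_state();F.append(s["ft_force"]);M.append(s["moment"]);robot.sleep(.03)
    return np.mean(F,0),np.mean(M,0),s
f0,m0,s=rd();print(s["time"],s["ee_pos"],f0,m0)
for z in(.052,.0505,.0495,.0485):
    robot.move_straight([x,y,z],vel=.02);robot.sleep(.15);f,m,s=rd()
    print(z,s["ee_pos"].round(4) if hasattr(s["ee_pos"],"round") else s["ee_pos"],(f-f0).round(2),(m-m0).round(3),"M perp",((m-m0)[:2]@[L[1],-L[0]]).round(3))
print(s["time"])
im,d=robot.camera("wrist");cv2.imwrite("pics/w2.png",im[...,::-1])
E
```

```text
18.5417 [0.51712428 0.31512161 0.05608829] [ 0.29027451 -0.02315767 -0.31736225] [ 0.01388509  0.00053848 -0.01890689]
0.052 [0.5171 0.3151 0.0521] [-0.24  0.06  0.24] [-0.002 -0.003  0.037] M perp -0.0
0.0505 [0.5172 0.3152 0.0507] [0.8  0.57 3.06] [ 0.095 -0.228 -0.012] M perp 0.187
0.0495 [0.5172 0.3151 0.0496] [2.54 1.41 4.48] [ 0.208 -0.405  0.03 ] M perp 0.369
0.0485 [0.5172 0.3152 0.0486] [2.1  1.77 5.65] [ 0.217 -0.384  0.031] M perp 0.367
21.0417
```

View pics/w2.png

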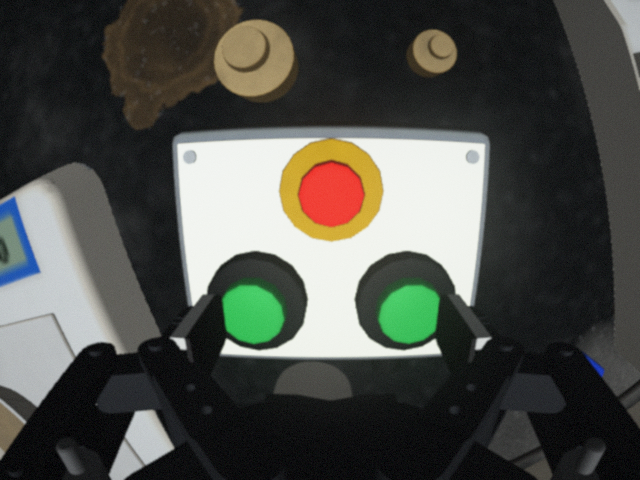

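Fz of 5.65 N at about 2.4 mm of travel matches both springs together; one alone would give 2.9 N. So both caps are engaged, and I'll continue to full depth.

```bash
python3 - <<'E'
from h import *
x,y=.5171,.3151
for z in(.0465,.045):
    robot.move_straight([x,y,z],vel=.02);robot.sleep(.15);s=robot.get_state();print(s["time"],s["ee_pos"],s["ft_force"])
for _ in range(4): robot.sleep(.9);s=robot.get_state();print(s["time"],s["ee_pos"],s["ft_force"])
im,d=robot.camera("wrist");cv2.imwrite("pics/w3.png",im[...,::-1])
E
```

```text
21.525 [0.51721286 0.31516301 0.04680796] [1.59157765 0.16380676 6.56902477]
21.925 [0.51723373 0.31516528 0.04547275] [-0.05324652  0.68053104  8.67280637]
22.825 [0.51724646 0.31516377 0.0454593 ] [0.6019295  0.23247901 8.79644587]
23.725 [0.51724041 0.31516153 0.04546087] [0.80988445 0.94715162 9.38100714]
24.625 [0.51722202 0.31514852 0.04543284] [0.26152055 0.0967325  8.59017704]
25.525 [0.51721839 0.31515811 0.04543587] [0.37224864 0.48460548 8.31115888]
```

View pics/w3.png

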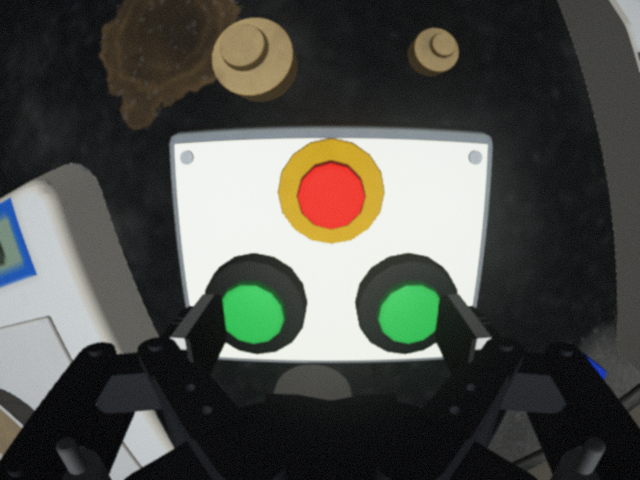

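Force suggests about 5.2 mm on each. I'll go down to the hard stops and hold again for margin, then release.

```bash
python3 - <<'E'
from h import *
x,y=.5171,.3151
robot.move_straight([x,y,.0440],vel=.02)
for _ in range(4): robot.sleep(.9);s=robot.get_state();print(s["time"],s["ee_pos"],s["ft_force"])
robot.move_straight([x,y,.15],vel=.05); robot.goto([.45,.25,.28],down([.45,.89])); robot.sleep(.5)
im,d=robot.camera("top"); cv2.imwrite("pics/top2.png",im[...,::-1]); s=robot.get_state();print(s["time"],s["ft_force"])
for n in("bar","dish","white_bottle","blue_bottle"):
    q=robot.regions_of(n,"top")[0]; P=cloud("top",q["pixels"],d); print(n,np.median(P,0).round(3),np.percentile(P,3,axis=0).round(3),np.percentile(P,97,axis=0).round(3))
E
```

```text
26.725 [0.51725779 0.315154   0.04469673] [-0.59783597 -0.74001438 11.23717844]
27.625 [0.51724507 0.31518642 0.04469646] [ 0.22891826  0.26762287 11.4140667 ]
28.525 [0.51726774 0.3151934  0.04473675] [-1.34866399 -1.36700313 11.92830715]
29.425 [0.51723442 0.31517515 0.04467394] [-1.28671524 -0.51656833 11.53330936]
32.925 [ 0.04179209 -0.05803122  0.00242821]
bar [ 0.475 -0.184  0.048] [ 0.455 -0.257  0.022] [ 0.496 -0.11   0.051]
dish [ 0.567 -0.241  0.003] [ 0.537 -0.265 -0.002] [ 0.593 -0.21   0.02 ]
white_bottle [ 0.376 -0.189  0.073] [ 0.354 -0.214  0.017] [ 0.398 -0.173  0.078]
blue_bottle [ 0.369 -0.289  0.078] [ 0.346 -0.318  0.003] [ 0.392 -0.276  0.09 ]
```

View pics/top2.png

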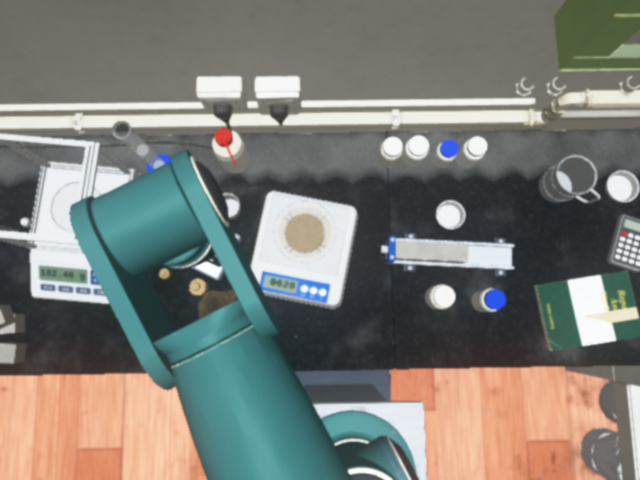

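The bar (columns 397–467) lies against the blue stop at column 391, and the bottles and dish haven't moved. The force passed 10 N, so both buttons reached their stops, and the arm is now clear.

```bash
python3 -c "
from cell import robot
print(robot.close_job())"
```

```text
the job is handed in; nothing more can be done
None
```

I pushed the bar home against the end stop, held both green buttons fully down together for over 3 s, released them and handed the job in; the hand-in call returned no verdict.

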